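# Draw a fossil clamp shut with its turnbuckle

### The job

Two identical turnbuckle clamps stand on the store's bench; only one has a fossil block lying between its jaws. On that one, swing the turnbuckle's lever up and over towards the fossil as far as it goes, so that both jaws draw in together and hold the block, then let go. Leave the empty clamp as it is and do not knock the fossil about.

Things in the scene. Friction and masses are not known exactly. Their poses are not given: they have to be found in the camera images.
- turnbuckle (a joint): turn (rad) of the steel turnbuckle, 80 x 26 mm, of the fossil's clamp. Axis level, 58 mm above the bench, 93 mm beside the fossil's centre. Its lever (8 mm bar) leans away from the fossil by 0.95 at value 0, is upright at 0.95, leans to the fossil by 0.80 at the stop, 1.75. Starts at 0 to 0.5. Each jaw draws in 8 mm per rad and meets the block near 1.70. Takes 3 N at the knob; stays where left
- turnbuckle_knob (a point): centre of that lever's black knob: cylinder 20 mm across, 30 mm long along the turnbuckle's axis, 85 mm from the axis; 107 mm above the bench at joint 0, 143 upright, 117 at the stop. Its y is the turnbuckle's axis, its z points outwards along the lever; a growing joint turns it about +y, up and over towards the fossil. Jaw tops are 78 mm above the bench
- fossil_center (a point): centre of the loose fossil, a lumpy grey-brown stone with a spiral shell on top, 60 x 100 x 44 mm (x, y, z), top about 67 mm above the bench; it lies between the jaws, its 100 mm length (y) along the turnbuckle's axis
- spare_knob (a point): centre of the same knob on the identical, empty clamp (to be left as it is); axes as for the other knob
Things that resemble listed ones, but are neither listed nor needed, are in the scene too. What is shaped like the part that bears fossil_center but pink or turquoise is not meant.

How it is judged (in metres and radians):
At the end, for the whole second after the job is handed in: The fossil clamp's turnbuckle is at rest within 0.2 rad of its stop (joint above 1.55); the fossil lies level (10 degrees), within 10 mm of the clamp's middle along the axis and 20 mm of its start; the empty clamp's knob is within 15 mm of its start (value of joint turnbuckle above 1.55 rad and velocity of joint turnbuckle between -0.05 and 0.05 rad/s and y of fossil_center in the frame of turnbuckle_knob between -0.01 and 0.01 m and angle between fossil_center's own z axis and vertical below 0.17 rad and distance of fossil_center from where it was at the start of the episode below 0.02 m and distance of spare_knob from where it was at the start of the episode below 0.015 m); the robot touches nothing.
It fails at once if the empty clamp's lever is moved by more than 15 mm at its knob (distance of spare_knob from where it was at the start of the episode above 0.015 m).
It fails at once if the fossil is knocked more than 25 mm away or lifted out (distance of fossil_center from where it was at the start of the episode above 0.025 m).
It also fails if it takes over 40 s, if anything falls off the work surface, if the arm or the gripper's body presses on something with over 40 N, if the wrist force passes 120 N, or if a joint passes its speed limit or range.

### The arm

A 6-joint arm with a two-finger parallel gripper is mounted at the origin on the work surface. World frame = base frame: x ahead of the robot, y to its left, z up, the work surface at z = 0. Lengths are in mm, angles in rad, forces in N, time in s.
With the tool pointing down it reaches from about 325 to 1000 mm from the base axis. Payload 5.1 kg.
Tool frame: the origin (TCP) lies at the very end of the fingers, on their centre line; the grasp point (between the pads) lies 19 mm behind it; z points along the fingers, y is the direction in which the jaws open and shut (so a half turn about z gives the same grasp; the last joint's range is limited). The gripper opens to 85 mm and grips with 20 to 120 N. Pads are 22 mm wide; open, the fingers measure 114 mm over their backs; the gripper's body (76 mm by 85 mm) begins 54 mm behind the grasp point. The pads swing forward as they close: fully open they stand 13 mm farther back than shut.
Start: joints at [-1.324, 0.124, 1.65, -0, 1.367, -0.083], TCP at [210.472, -614.968, 199.122] pointing down, gripper open.
Joint ranges: [-2.61, 2.61], [-1.02, 2.33], [0.03, 2.71], [-1.35, 4.49], [0.32, 2.68], [-2.91, 2.91]. Speed limits (rad/s): [2.57, 2.57, 3.14, 3.14, 3.14, 3.14].

### API

Orientations are given as a unit quaternion [x, y, z, w].
In Python, from workcell import manip gives the robot as it stands. The module is installed in compiled form; this text tells all that it offers.
- The arm moves only by the tool step_arm, never from a script. Its argument "deltas" is a list of rows, each a list of 7 numbers: the shift along the world's x, y, z in mm, then the turn, a rotation vector about the world's x, y, z in degrees, then the finger opening in mm, from 0 to 85.4. In form: [[tx, ty, tz, wx, wy, wz, jaw], ...]. A call has 1 to 10 rows; each row shifts and turns the commanded pose from where the row before left it; what a row does not reach is not made up. A row lasts 1/12 s, in which the tool goes at most 41.7 mm and 7.16 degrees, less where a joint would pass 70% of its speed; a pose out of reach is approached as far as the arm can. A call is refused whole if a number of a shift passes 41.7 or a number of a turn 7.16, either way. A call with a gripper value outside its range is refused whole. The fingers move at their own pace and stop on an object; the grip force is fixed at half the most. Time passes only in rows, so rows that do not move let the fingers close. It gives the time, the measured TCP pose, the force and the opening at its end, in the units of the state.
- manip.get_obs(): the state, without advancing time (a new reading comes with each control period).
- manip.camera(name): name is "side" or "top" or "wrist"; returns a dict with "image" (420x560x3 uint8, red, green, blue), "intrinsics" (3x3 intrinsics, pixels), "R" (3x3) and "t" (3): a world point X has camera coordinates R X + t. Camera axes: x right, y down, z forward; pixel columns grow to the right and rows downward; lengths in mm; the calibration is good to about 2 mm. A picture is of the moment at which its call begins. There is no depth.
- manip.hand_in(): hands the job in, once; it reports no verdict.
Trained networks look in the newest picture that a camera, given by its name, has taken for a name from the list of things; names that differ only in an ending like _2 or _b are one class to them, and where a whole thing is asked for, a point or a joint stands for the part that bears it (a point fixed in the world has none). Each returns a list of dicts, best first, with "score" (0 to 1); they miss things now and then, are a little off and sometimes report something else, mostly with a low value. They report only what shows in the picture. A call takes as long as a camera call. They do not tell look-alikes from the thing itself.
- manip.masks_of(camera, label): "mask" (420x560 bool, what is visible of it) and "pixel" ([row, column] in pixels, amid what is visible of it).
The state is a dict: "time_s": time; "q": joint angles; "dq": joint speeds; "joint_torque": joint torques, N m; "tcp_pos": TCP position; "orientation": TCP orientation; "ft_force": force on the tool from outside, world axes, zero at the start; "wrist_torque": the same for the moment, N m; "width": finger opening in mm.
Only numpy, scipy, OpenCV 4.12 (cv2) and the standard library are available. Lean on these libraries where they do the work, as an engineer would, in place of code of your own. Each camera call takes 0.05 s, during which the arm holds its last target. There are 200 camera calls.

## Working session

There is one attempt and no reset: what is moved stays moved. The work goes in short steps, Python scripts to look and compute and a tool call to move; the robot and the scene stay as the last step left them, time stands still between calls to the robot, and variables do not carry over. Pictures are saved under pics/ and viewed, about 8 in all and at most 12, crops included, and the job is handed in when it is done.

Besides the shell and the picture viewer there is one more tool, called as name([rows], argument=value, ...), one row to a line, values as JSON. step_arm: Moves the arm, as the interface text tells. Its arguments: {"type":"object","properties":{"deltas":{"type":"array"}},"required":["deltas"]}

```bash
mkdir -p pics
cat > h.py <<'E'
import numpy as np, cv2
from workcell import manip
def ray(c,px):  # px=(row,col)
    K,R,t=np.array(c["intrinsics"]),np.array(c["R"]),np.array(c["t"])
    d=R.T@np.linalg.solve(K,[px[1],px[0],1.]); return -R.T@t,d/np.linalg.norm(d)
def tri(r1,r2):
    (o1,d1),(o2,d2)=r1,r2
    A=np.stack([d1,-d2],1); s=np.linalg.lstsq(A,o2-o1,rcond=None)[0]
    p,q=o1+s[0]*d1,o2+s[1]*d2; return (p+q)/2,np.linalg.norm(p-q)
def atz(r,z): o,d=r; return o+d*(z-o[2])/d[2]
def proj(c,X):
    v=np.array(c["R"])@X+np.array(c["t"]); u=np.array(c["intrinsics"])@v; return u[1]/u[2],u[0]/u[2]
def save(c,n): cv2.imwrite(f"pics/{n}.png",cv2.cvtColor(c["image"],cv2.COLOR_RGB2BGR))
E
python3 - <<'E'
from h import *
C={}
for n in("top","side"):
    C[n]=c=manip.camera(n); save(c,n+"0")
    for l in("turnbuckle_knob","turnbuckle","fossil_center","spare_knob"):
        for m in manip.masks_of(n,l): print(n,l,round(m["score"],2),np.round(m["pixel"]),m["mask"].sum(),atz(ray(c,m["pixel"]),110 if "knob" in l else 60).round())
a,b=cv2.imread("pics/top0.png"),cv2.imread("pics/side0.png")
cv2.imwrite("pics/a.png",cv2.resize(np.vstack([a,b]),None,fx=.714,fy=.714))
E
```

```text
top turnbuckle_knob 0.91 [246. 378.] 767 [ 543. -189.  110.]
top turnbuckle 0.73 [246. 376.] 807 [ 544. -196.   60.]
top fossil_center 0.83 [325. 344.] 1632 [ 388. -128.   60.]
top fossil_center 0.75 [193. 360.] 1628 [ 649. -165.   60.]
top fossil_center 0.63 [116. 385.] 1585 [ 808. -219.   60.]
top spare_knob 0.88 [270. 177.] 825 [500. 192. 110.]
side turnbuckle_knob 0.77 [192. 343.] 392 [ 526. -149.  110.]
side fossil_center 0.83 [164. 268.] 678 [ 775. -168.   60.]
side fossil_center 0.67 [187. 303.] 712 [ 643. -153.   60.]
side fossil_center 0.57 [255. 381.] 1255 [373. -80.  60.]
side spare_knob 0.72 [295. 246.] 677 [487. 216. 110.]
```

View pics/top0.png

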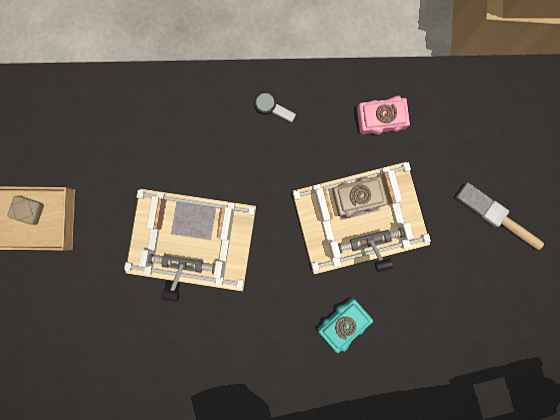

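View pics/side0.png

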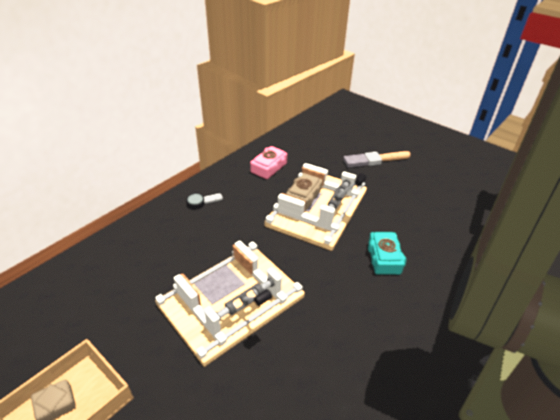

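The top picture shows the fossil's clamp on the right: grey-brown fossil at (196,360), black knob at (265,384), turnbuckle at (243,369). The empty clamp on the left has its knob at (293,171).

Look-alikes:
- **Knob:** the spare at top (293,171) and side (297,263). I want top (265,384) and side (181,361).
- **Fossil:** pink (116,385), turquoise (325,344), and a stone in the tray (210,25).

I choose the right-hand clamp, and will check it in a crop.

Run:
```python
from h import *
C={n:manip.camera(n) for n in("top","side")}
def dark(n,r,c,w):
    im=C[n]["image"].astype(int); 
    return im
t,s=C["top"],C["side"]
k,e=tri(ray(t,(265,384)),ray(s,(181,361))); print("knob",k.round(1),e.round(1))
m=max((m for m in manip.masks_of("top","fossil_center") if abs(m["pixel"][0]-194)<12),key=lambda m:m["score"])
f=atz(ray(t,np.argwhere(m["mask"]).mean(0)),55); print("fossil",f.round(1))
b1,b2=atz(ray(t,(268,314)),15),atz(ray(t,(240,428)),15); y=(b1-b2)/np.linalg.norm(b1-b2); x=np.array([y[1],-y[0],0])
print("y",y.round(3),"yaw",np.degrees(np.arctan2(-y[0],y[1])))
print("rel knob to fossil xy",(k-f)@x,(k-f)@y)
ax=f-93*x; ax[2]=58
for q in(0,.25,.5,.95,1.75):
    p=ax+85*np.array([*(x[:2]*np.sin(q-.95)),np.cos(q-.95)]); print(q,p.round(0),np.round(proj(t,p)),np.round(proj(s,p)))
o=manip.get_obs(); print(o["tcp_pos"],o["orientation"],o["width"])
from scipy.spatial.transform import Rotation as R
print(R.from_quat(o["orientation"]).as_matrix().round(2))
a=cv2.imread("pics/top0.png")[150:290,280:440];b=cv2.imread("pics/side0.png")[140:280,240:400]
cv2.imwrite("pics/c.png",cv2.resize(np.hstack([a,b]),(800,350),interpolation=cv2.INTER_CUBIC))
```

```text
knob [ 508.3 -197.5  122.3] 0.9
fossil [ 642.9 -163.6   55. ]
y [-0.231  0.973  0.   ] yaw 13.354047710849393
rel knob to fossil xy -138.8142511690858 -1.9177565424514706
0 [ 485. -201.  107.] [277. 384.] [189. 369.]
0.25 [ 499. -198.  123.] [270. 384.] [182. 365.]
0.5 [ 516. -194.  135.] [261. 383.] [176. 358.]
0.95 [ 552. -185.  143.] [241. 379.] [169. 344.]
1.75 [ 612. -171.  117.] [210. 368.] [170. 319.]
[ 210.47359784 -614.98256378  199.15204155] [9.86436863e-01 1.64141143e-01 1.22391240e-05 1.69396907e-05] 85.21350161502897
[[ 0.95  0.32  0.  ]
 [ 0.32 -0.95 -0.  ]
 [ 0.    0.   -1.  ]]
```

View pics/c.png

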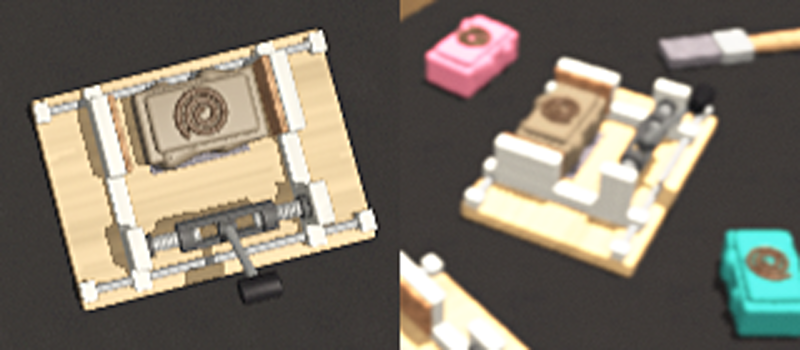

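The crop confirms it: the fossil lies between this clamp's jaws, and the knob is about (508,-197,123), so the joint is near 0.3. I'll approach from the robot's side with the fingers shut.

step_arm([
  [22, 36, 0, 0, 0, -1.3, 0],
  [22, 36, 0, 0, 0, -1.3, 0],
  [22, 36, 0, 0, 0, -1.3, 0],
  [22, 36, 0, 0, 0, -1.4, 0],
  [22, 36, 0, 0, 0, 0, 0],
  [22, 36, 0, 0, 0, 0, 0],
  [22, 36, 0, 0, 0, 0, 0],
  [22, 36, 0, 0, 0, 0, 0],
  [22, 36, 0, 0, 0, 0, 0],
  [22, 36, 0, 0, 0, 0, 0],
])

```text
time_s: 1.48
tcp_pos: [428.5, -257.6, 199.5]
orientation: [0.993, 0.118, 0.0, 0.0]
ft_force: [1.0, -0.3, 0.5]
width: 0.6
```

step_arm([
  [17, 24, 0, 0, 0, 0, 0],
  [17, 24, 0, 0, 0, 0, 0],
  [0, 0, 0, 0, 0, 0, 0],
  [0, 0, 0, 0, 0, 0, 0],
])

```text
time_s: 1.82
tcp_pos: [462.3, -210.4, 199.3]
orientation: [0.993, 0.12, -0.0, 0.0]
ft_force: [-0.0, 0.0, -0.7]
width: 0.0
```

step_arm([
  [-5, 0, -25, 0, 0, 0, 0],
  [0, 0, -25, 0, 0, 0, 0],
  [0, 0, -25, 0, 0, 0, 0],
  [0, 1, -11, 0, 0, 0, 0],
  [0, 0, 0, 0, 0, 0, 0],
])

```text
time_s: 2.23
tcp_pos: [454.1, -210.0, 109.7]
orientation: [0.993, 0.118, -0.003, -0.002]
ft_force: [-0.4, 0.2, 0.4]
width: -0.1
```

Run:
```python
from h import *
t=manip.camera("top");save(t,"t1");s=manip.camera("side");save(s,"s1");w=manip.camera("wrist");save(w,"w1")
print(manip.get_obs()["tcp_pos"])
f=lambda i:cv2.resize(i,(400,350),interpolation=cv2.INTER_CUBIC)
a=f(cv2.imread("pics/t1.png")[150:290,280:440]);b=f(cv2.imread("pics/s1.png")[110:250,280:440])
cv2.imwrite("pics/d.png",np.hstack([a,b]))
```

```text
[ 457.42156611 -211.50248738  114.71571426]
```

View pics/d.png

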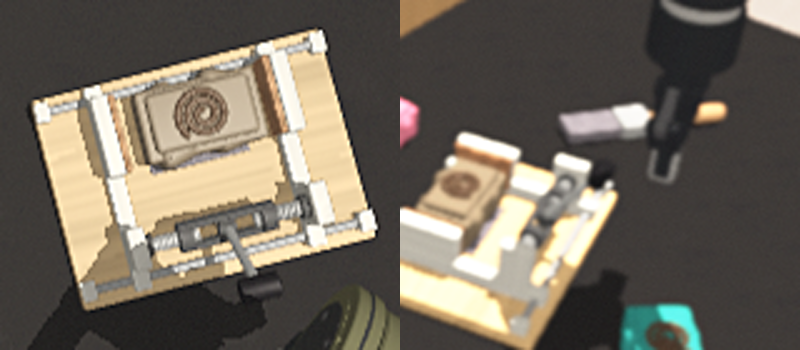

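View pics/w1.png

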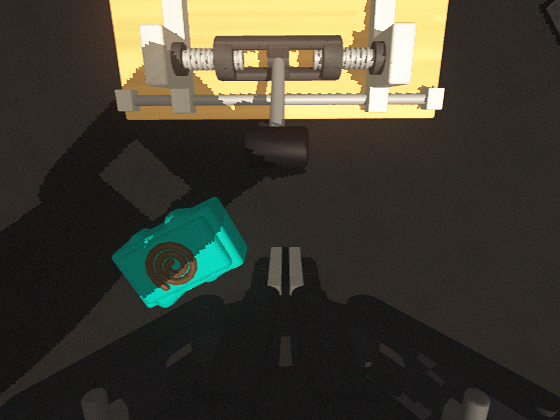

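step_arm([
  [7, 2.6, 0, 0, 0, 0, 0],
  [7, 2.6, 1, 0, 0, 0, 0],
  [7, 1.6, 1, 0, 0, 0, 0],
  [7, 1.6, 2, 0, 0, 0, 0],
  [7, 1.6, 3, 0, 0, 0, 0],
  [7, 1.6, 3, 0, 0, 0, 0],
  [7, 1.6, 3, 0, 0, 0, 0],
  [7, 1.6, 2, 0, 0, 0, 0],
  [0, 0, 0, 0, 0, 0, 0],
])

```text
time_s: 3.13
tcp_pos: [514.4, -195.5, 129.0]
orientation: [0.993, 0.119, 0.001, 0.0]
ft_force: [-0.2, -0.3, 1.0]
width: 0.4
```

Run:
```python
from h import *
w=manip.camera("wrist");save(w,"w2");s=manip.camera("side")
o=manip.get_obs();print(o["tcp_pos"],o["ft_force"])
save(s,"s2");f=lambda i:cv2.resize(i,(400,350),interpolation=cv2.INTER_CUBIC)
cv2.imwrite("pics/e.png",np.hstack([cv2.resize(cv2.imread("pics/w2.png"),(400,350)),f(cv2.imread("pics/s2.png")[90:230,270:430])]))
```

```text
[ 512.93125289 -195.51774656  128.08778092] [-0.82992139  0.05664849 -0.03252697]
```

View pics/e.png

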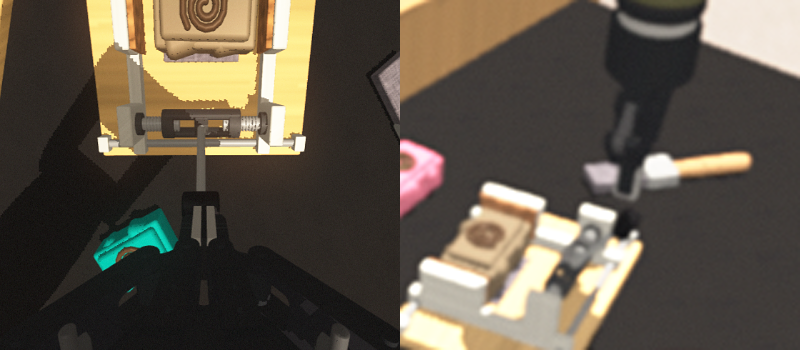

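Run:
```python
from h import *
s=manip.camera("side");t=manip.camera("top");w=manip.camera("wrist")
T=manip.get_obs()["tcp_pos"]
for n,c in(("s",s),("t",t),("w",w)): print(n,proj(c,T),[np.round(proj(c,np.array([552,-185,58])+85*np.array([.973*np.sin(q-.95),.231*np.sin(q-.95),np.cos(q-.95)]))) for q in(0,.2,.4,.6)])
for n in("side","wrist"):
  for l in("turnbuckle_knob","turnbuckle"):
    for m in manip.masks_of(n,l): print(n,l,round(m["score"],2),m["pixel"])
save(s,"s3");save(w,"w3")
a=cv2.resize(cv2.imread("pics/s3.png")[135:215,310:410],(500,400),interpolation=cv2.INTER_CUBIC)
b=cv2.resize(cv2.imread("pics/w3.png")[150:350,205:355],(300,400))
cv2.imwrite("pics/f.png",np.hstack([a,b]))
```

```text
s (np.float64(178.8236573788915), np.float64(359.62762829871775)) [array([189., 370.]), array([184., 366.]), array([179., 361.]), array([174., 355.])]
t (np.float64(262.7488079629446), np.float64(383.3515804999453)) [array([277., 384.]), array([272., 384.]), array([265., 384.]), array([257., 382.])]
w (np.float64(236.29261017789628), np.float64(285.5473669758613)) [array([263., 284.]), array([257., 284.]), array([244., 284.]), array([223., 284.])]
side turnbuckle_knob 0.86 [190.2, 342.0]
side turnbuckle 0.89 [186.9, 343.2]
side turnbuckle 0.54 [187.7, 305.8]
wrist turnbuckle_knob 0.64 [154.1, 281.3]
wrist turnbuckle 0.58 [154.1, 282.2]
```

View pics/f.png

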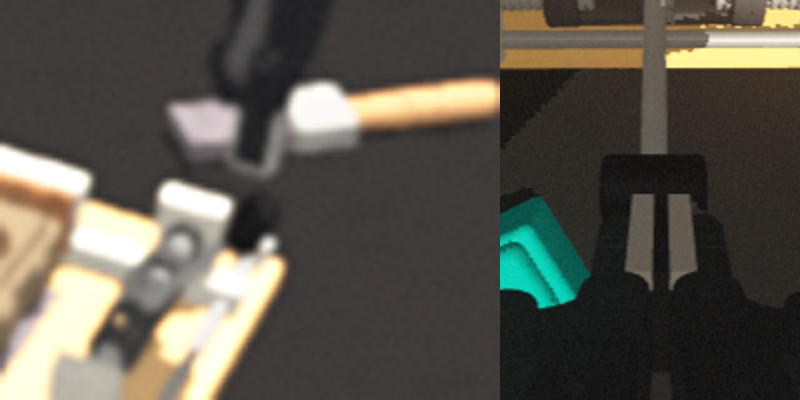

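Run:
```python
from h import *
s=manip.camera("side");w=manip.camera("wrist")
print("knob",tri(ray(s,(179,361)),ray(w,(240,281))))
print("tip",tri(ray(s,(169,360)),ray(w,(247,285))))
o=manip.get_obs();T=np.array(o["tcp_pos"]);print(T,"cam",ray(w,(0,0))[0], o["width"],o["ft_force"])
for d in(0,10,20,30):print(d,proj(s,T+[0,0,d]),proj(w,T+[0,0,d]))
```

```text
knob (array([ 509.14732392, -194.30972831,  129.17846969]), np.float64(2.1185563165770276))
tip (array([ 516.51643585, -194.93603821,  153.94382522]), np.float64(2.1558932910404747))
[ 512.56697913 -195.66491324  128.07736262] cam [ 584.38339294 -178.11936781  303.02682876] -0.2859249907012534 [ 0.01574022 -0.91531655 -0.10693402]
0 (np.float64(178.64983417300797), np.float64(359.56340339483415)) (np.float64(236.07755050785556), np.float64(285.50599926078337))
10 (np.float64(175.22089399015388), np.float64(360.178331752323)) (np.float64(243.2156505276999), np.float64(285.52148906763193))
20 (np.float64(171.7462543720559), np.float64(360.8014556096323)) (np.float64(251.15744745866888), np.float64(285.5387229113928))
30 (np.float64(168.22499559635065), np.float64(361.43293990500297)) (np.float64(260.0467739765736), np.float64(285.558012911588))
```

The reported TCP was level with the knob, but both pictures show the fingertips about 20 mm above that point, so they passed over the knob without touching it. I'll back off, go lower, and use the force to find contact.

step_arm([
  [-13, -3, 0, 0, 0, 0, 0],
  [-13, -3, 0, 0, 0, 0, 0],
  [-13, -3, 0, 0, 0, 0, 0],
  [-13, -3, 0, 0, 0, 0, 0],
  [0, 0, -12, 0, 0, 0, 0],
  [0, 0, -12, 0, 0, 0, 0],
  [0, 0, -11, 0, 0, 0, 0],
  [0, 0, 0, 0, 0, 0, 0],
  [0, 0, 0, 0, 0, 0, 0],
])

```text
time_s: 4.43
tcp_pos: [460.1, -206.9, 91.3]
orientation: [0.993, 0.119, -0.001, -0.001]
ft_force: [0.0, -0.3, 0.4]
width: 0.2
```

step_arm([
  [7, 1.6, 0, 0, 0, 0, 0],
  [7, 1.6, 0, 0, 0, 0, 0],
  [7, 1.6, 0, 0, 0, 0, 0],
  [7, 1.6, 0, 0, 0, 0, 0],
  [0, 0, 0, 0, 0, 0, 0],
])

```text
time_s: 4.85
tcp_pos: [489.5, -201.4, 94.4]
orientation: [0.993, 0.119, -0.001, 0.0]
ft_force: [-5.1, -0.5, 4.1]
width: 0.2
```

Run:
```python
from h import *
w=manip.camera("wrist");save(w,"w4");s=manip.camera("side");save(s,"s4")
o=manip.get_obs();print(o["tcp_pos"],o["ft_force"],proj(s,o["tcp_pos"]))
a=cv2.resize(cv2.imread("pics/s4.png")[135:215,310:410],(500,400),interpolation=cv2.INTER_CUBIC)
b=cv2.resize(cv2.imread("pics/w4.png")[150:350,205:355],(300,400))
cv2.imwrite("pics/g.png",np.hstack([a,b]))
```

```text
[ 489.39337381 -201.47759298   94.03334164] [-3.94050364 -0.57600571  3.29465977] (np.float64(192.93519891306647), np.float64(367.10621665286413))
```

View pics/g.png

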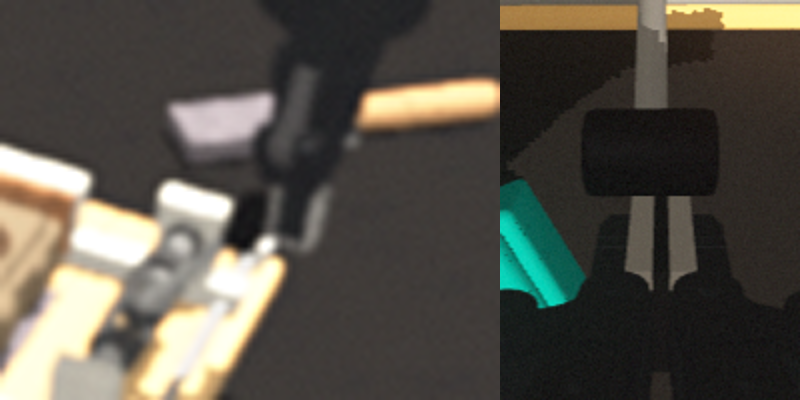

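Contact is made: 5 N, with the fingers behind the knob at the right height. Next I push along the arc.

step_arm([
  [7, 1.6, 6, 0, 0, 0, 0],
  [7, 1.6, 5, 0, 0, 0, 0],
  [7, 1.6, 3, 0, 0, 0, 0],
  [7, 1.6, 2, 0, 0, 0, 0],
  [7, 1.6, 1, 0, 0, 0, 0],
  [7, 1.6, 0, 0, 0, 0, 0],
  [0, 0, 0, 0, 0, 0, 0],
])

```text
time_s: 5.53
tcp_pos: [533.7, -191.4, 112.5]
orientation: [0.993, 0.119, 0.002, 0.001]
ft_force: [-1.6, 0.1, 3.5]
width: 0.3
```

step_arm([
  [7, 1.6, 0, 0, 0, 0, 0],
  [7, 1.6, 0, 0, 0, 0, 0],
  [7, 1.6, 0, 0, 0, 0, 0],
  [7, 1.6, -1, 0, 0, 0, 0],
  [0, 0, 0, 0, 0, 0, 0],
])

```text
time_s: 5.95
tcp_pos: [561.2, -184.9, 110.1]
orientation: [0.993, 0.119, 0.002, 0.0]
ft_force: [0.1, 0.6, -0.6]
width: -0.0
```

Run:
```python
from h import *
w=manip.camera("wrist");save(w,"w5");s=manip.camera("side");save(s,"s5")
o=manip.get_obs();print(o["tcp_pos"],o["ft_force"],proj(s,o["tcp_pos"]))
a=cv2.resize(cv2.imread("pics/s5.png")[125:205,270:370],(500,400),interpolation=cv2.INTER_CUBIC)
b=cv2.resize(cv2.imread("pics/w5.png")[50:350,168:392],(300,400))
cv2.imwrite("pics/i.png",np.hstack([a,b]))
```

```text
[ 559.47750773 -184.92210482  108.83468344] [ 0.02482378  0.37717799 -0.17318968] (np.float64(179.12754187198152), np.float64(339.50264166391685))
```

View pics/i.png

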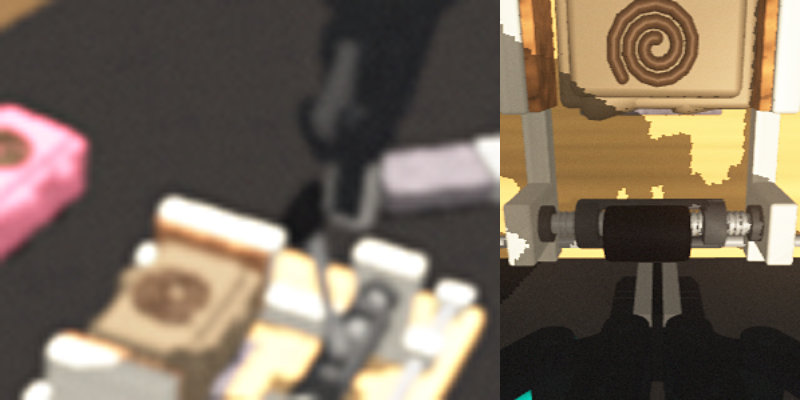

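The knob has gone past upright and is now near joint 1.35. I carry on down the arc.

step_arm([
  [7, 1.6, -2, 0, 0, 0, 0],
  [7, 1.6, -3, 0, 0, 0, 0],
  [6, 1.4, -4, 0, 0, 0, 0],
  [5, 1.2, -4, 0, 0, 0, 0],
  [0, 0, 0, 0, 0, 0, 0],
])

```text
time_s: 6.47
tcp_pos: [584.2, -179.0, 94.6]
orientation: [0.993, 0.119, -0.0, -0.0]
ft_force: [-1.0, 0.2, 0.0]
width: -0.0
```

step_arm([
  [5, 1.2, -3, 0, 0, 0, 0],
  [4, 1, -2, 0, 0, 0, 0],
  [0, 0, 0, 0, 0, 0, 0],
])

```text
time_s: 6.72
tcp_pos: [592.3, -177.0, 89.6]
orientation: [0.993, 0.118, -0.001, -0.0]
ft_force: [-1.9, -0.3, -0.2]
width: 0.3
```

step_arm([
  [3, 0.7, -1, 0, 0, 0, 0],
  [3, 0.7, -1, 0, 0, 0, 0],
  [0, 0, 0, 0, 0, 0, 0],
])

```text
time_s: 6.97
tcp_pos: [595.1, -176.3, 87.8]
orientation: [0.993, 0.119, -0.005, -0.0]
ft_force: [-13.2, -1.4, 4.2]
width: 0.2
```

Run:
```python
from h import *
w=manip.camera("wrist");save(w,"w6");s=manip.camera("side");save(s,"s6")
o=manip.get_obs();print(o["tcp_pos"],o["ft_force"])
ax=np.array([552,-185,58])
for q in(1.3,1.5,1.6,1.7,1.75):
  p=ax+85*np.array([.973*np.sin(q-.95),.231*np.sin(q-.95),np.cos(q-.95)]);a,b=proj(s,p),proj(w,p)
  print(q,"side crop",(a[1]-270)*5,(a[0]-125)*5,"wrist crop",500+(b[1]-168)*1.333,(b[0]-50)*1.333)
a=cv2.resize(cv2.imread("pics/s6.png")[125:205,270:370],(500,400),interpolation=cv2.INTER_CUBIC)
b=cv2.resize(cv2.imread("pics/w6.png")[50:350,168:392],(300,400))
cv2.imwrite("pics/j.png",np.hstack([a,b]))
```

```text
[ 595.02432174 -176.32437625   87.85645629] [-11.89922948  -2.21372321   3.39224214]
1.3 side crop 310.17601840157965 210.52071847124026 wrist crop 651.8243947697363 348.83311501315285
1.5 side crop 279.0982316848243 214.085160991621 wrist crop 652.1635519972826 296.99872233055225
1.6 side crop 264.7848703955461 218.073572766165 wrist crop 652.358768647548 271.91084614453354
1.7 side crop 251.48095485654494 223.45005621288664 wrist crop 652.5635598079471 248.2056085423085
1.75 side crop 245.24710413345503 226.6343316175849 wrist crop 652.6677780743377 237.0313420639431
```

View pics/j.png

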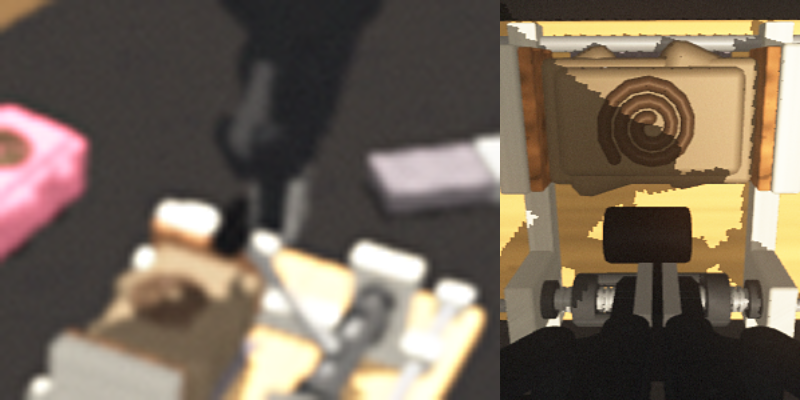

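The knob is at the predicted stop position, wrist crop (648,235) for q of about 1.75, and the force has jumped to 13 N. The jaws are on the block. After one small extra press I retreat straight back along −x, then up.

step_arm([
  [2, 0.5, -1, 0, 0, 0, 0],
  [0, 0, 0, 0, 0, 0, 0],
  [0, 0, 0, 0, 0, 0, 0],
])

```text
time_s: 7.32
tcp_pos: [595.8, -176.1, 87.2]
orientation: [0.993, 0.118, -0.006, -0.001]
ft_force: [-16.7, -3.8, 7.3]
width: -0.6
```

step_arm([
  [-4, -1, 0, 0, 0, 0, 0],
  [-6, -1.4, 2, 0, 0, 0, 0],
  [-8, -2, 10, 0, 0, 0, 0],
  [-8, -2, 20, 0, 0, 0, 0],
  [-8, -2, 25, 0, 0, 0, 0],
  [-20, -10, 25, 0, 0, 0, 0],
  [-25, -30, 20, 0, 0, 0, 0],
  [-25, -35, 0, 0, 0, 0, 0],
  [-25, -35, 0, 0, 0, 0, 0],
  [-25, -35, 0, 0, 0, 0, 0],
])

```text
time_s: 8.15
tcp_pos: [450.1, -325.3, 190.5]
orientation: [0.993, 0.119, 0.002, 0.001]
ft_force: [-0.5, -0.8, -0.5]
width: 0.0
```

step_arm([
  [-10, -35, 0, 0, 0, 0, 0],
  [-10, -35, 0, 0, 0, 0, 0],
  [0, 0, 0, 0, 0, 0, 0],
  [0, 0, 0, 0, 0, 0, 0],
])

```text
time_s: 8.48
tcp_pos: [430.0, -395.4, 189.2]
orientation: [0.993, 0.117, 0.001, 0.0]
ft_force: [0.6, 0.4, -0.2]
width: 0.2
```

Run:
```python
from h import *
t=manip.camera("top");save(t,"t7");s=manip.camera("side");save(s,"s7")
ax=np.array([552,-185,58])
for q in(1.5,1.6,1.75):
  p=ax+85*np.array([.973*np.sin(q-.95),.231*np.sin(q-.95),np.cos(q-.95)]);a,b=proj(s,p),proj(t,p)
  print(q,"top crop",(b[1]-280)*2.5,(b[0]-150)*2.5,"side crop",400+(a[1]-260)*3.33,(a[0]-120)*3.33)
o=manip.get_obs();print(o["tcp_pos"],o["ft_force"])
for m in manip.masks_of("top","fossil_center"): print(m["score"],atz(ray(t,np.argwhere(m["mask"]).mean(0)),55).round(1))
d=np.abs(cv2.imread("pics/t7.png").astype(int)-cv2.imread("pics/top0.png"))[180:310,120:265].max(2)
print("empty clamp change px",(d>60).sum())
a=cv2.resize(cv2.imread("pics/t7.png")[150:290,280:440],(400,350),interpolation=cv2.INTER_CUBIC)
b=cv2.resize(cv2.imread("pics/s7.png")[120:225,260:380],(400,350),interpolation=cv2.INTER_CUBIC)
cv2.imwrite("pics/k.png",np.hstack([a,b]))
```

```text
1.5 top crop 228.38016248917043 170.08970906695885 side crop 619.179422302093 159.2307172204196
1.6 top crop 224.89454101750823 161.3715270325344 side crop 609.6467236834337 161.8869994622659
1.75 top crop 219.7926510907024 149.86869617871633 side crop 596.634571352881 167.58846485731155
[ 430.74043456 -393.42669029  189.02866244] [-0.40496823  0.15583371  0.73868252]
0.96 [ 807.3 -216.6   55. ]
0.84 [ 385.7 -131.4   55. ]
0.79 [ 643.3 -160.9   55. ]
empty clamp change px 0
```

View pics/k.png

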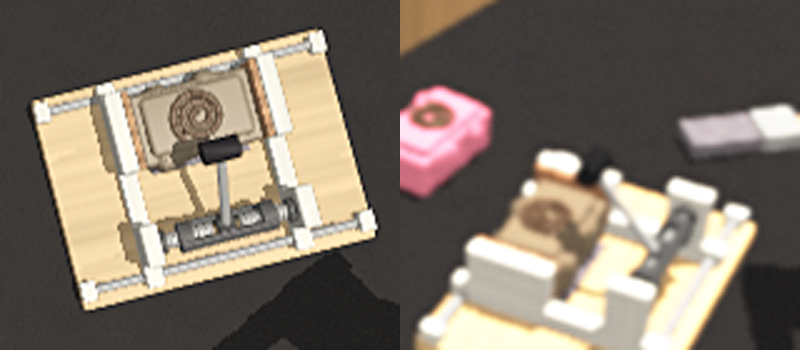

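The knob is at top crop (221,149), against a prediction of (220,150) for joint 1.75, and both jaws hold the block. The fossil has moved about 3 mm, the empty clamp is unchanged and the arm is clear, so I hand in.

```bash
python3 -c "
from workcell import manip
print(manip.hand_in())"
```

```text
the job is handed in; nothing more can be done
None
```

I pushed the fossil clamp's lever up and over to its stop with closed fingers, backed the arm off, and handed the job in; no verdict was reported.

**Last checks before hand-in:**
- **Lever:** the knob sat within a pixel of where joint 1.75 should put it in the top picture. The push force had risen to about 17 N against the stop.
- **Jaws and fossil:** both jaws are on the block. The fossil lies between them, about 3 mm from where it started.
- **Empty clamp:** its part of the top picture did not change at all.
- **Arm:** it stood clear at about 8.5 s on the clock, reading under 1 N.

**What disagreed:** with the fingers shut, the tips appeared about 20 mm higher in the pictures than the reported TCP. My first push therefore passed over the knob without touching it. I redid it about 35 mm lower, using the force reading to find contact.

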